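Seat the brake pad and throw the toggle clamp

ROBOT

A 7-joint arm with a two-finger parallel gripper is mounted at the origin on a cart in front of the work surface, level with it; the furniture and walls round the work are solid. World frame = base frame: x ahead of the robot, y to its left, z up, the work surface at z = 0. Lengths are in m, angles in rad, forces in N, time in s.
With the tool pointing down it reaches from about 0.425 to 0.925 m from the base axis. Payload 6.8 kg.
Tool frame: the origin (TCP) lies on the centre line of the jaws, within the pads' length; the fingertips stand bot.tip_reach ahead of it and the grasp point (between the pads) lies 3 mm ahead of it (bot.tip_reach is the distance from the TCP to the fingertips, in m); z points along the fingers, y is the line along which they close (so a half turn about z gives the same grasp; the last joint's range is limited). The gripper opens to 85 mm and grips with 20 to 120 N. Pads are 22 mm wide; open, the fingers measure 114 mm over their backs; the gripper's body (76 mm by 85 mm) begins 54 mm behind the grasp point. The pads swing forward as they close: fully open they stand 13 mm farther back than shut.
Start: joints at [1.207, 0.477, 0.022, 1.555, -0.011, 1.109, -0.083], TCP at [0.171, -0.653, 0.253] pointing down, gripper open.
Joint ranges: [-2.96, 2.96], [-0.34, 2.1], [-1.41, 1.46], [0.24, 2.44], [-1.37, 4.51], [0.17, 1.92], [-2.96, 2.96]. Speed limits (rad/s): [2.39, 2.39, 3.14, 3.14, 3.14, 3.14, 3.14].

INTERFACE

Orientations are given as a unit quaternion [w, x, y, z].
In Python, from station import bot gives the robot as it stands.
- The arm moves only by the tool jog_arm, never from a script. Its argument "deltas" is a list of rows, each a list of 7 numbers: the shift along the world's x, y, z in m, then the turn, a rotation vector about the world's x, y, z in rad, then the opening, from 0 (shut) to 1 (fully open). In form: [[x, y, z, rx, ry, rz, grip], ...]. A call has 1 to 10 rows; each row shifts and turns the commanded pose from where the row before left it; what a row does not reach is not made up. A row lasts 1/10 s, in which the tool goes at most 50 mm and 8.59 degrees, less where a joint would pass 70% of its speed; a pose out of reach is approached as far as the arm can. A call with a gripper value outside its range is refused whole. The fingers move at their own pace and stop on an object; "newtons" is the grip in N (left out, the last holds). Time passes only in rows, so rows that do not move let the fingers close. It gives the time, the measured TCP pose, the force, the opening and the grip force at its end, in the units of the state.
- bot.get_obs(): the state, without advancing time (a new reading comes with each control period).
- bot.read_camera(name): name is "side" or "top" or "wrist"; returns a dict with "img" (420x560x3 uint8, red, green, blue), "K" (3x3 intrinsics, pixels), "eye" and "attitude" of the camera in the world. Camera axes: x right, y down, z forward; pixel columns grow to the right and rows downward; lengths in m; the calibration is good to about 2 mm. A picture is of the moment at which its call begins. There is no depth.
- bot.hand_in(): hands the job in; it is judged then, once.
The state is a dict: "t": time; "q": joint angles; "joint_vel": joint speeds; "joint_torque": joint torques, N m; "eef_pos": TCP position; "tool_rot": TCP orientation; "contact_force": force on the tool from outside, world axes, zero at the start; "torque": the same for the moment, N m; "gripper_width": opening from 0.0 (shut) to 1.0 (fully open); "grasp_force": force on a finger pad.
Only numpy, scipy, OpenCV 4.12 (cv2) and the standard library are available. Lean on these libraries where they do the work, as an engineer would, in place of code of your own. Each camera call takes 0.05 s, during which the arm holds its last target. There are 200 camera calls.

TASK

Push the brake pad in the clamping fixture along its channel with the fingertips until it is fully home against the end stop. Then, with the pad home, push the clamp's outward-leaning handle over past centre so that the clamp snaps down and holds the pad. Do not grip or lift anything, and leave the other things on the bench where they are.

Things in the scene. Friction and masses are not known exactly. Their poses are not given: they have to be found in the camera images.
- fixture: Clamping fixture fixed to the bench: grey plate 210 x 160 x 12 mm (x, y, z). Origin: centre of its underside; z up, x along the pad channel towards the end stop (roughly away from the robot), y to the left seen along x. The toggle clamp stands right of the channel; a lock nut lies on the plate; three screw heads, 4 mm high, near its corners.
- stop_face (a point): Middle of the end stop's face, at x = 70, y = 40, z = 18 mm in the fixture's frame; the point's axes are the fixture's. The stop is a dark steel bar 14 mm thick, 22 mm high above the plate. The channel to it runs along x, centred on y = 40 mm, between two dark rails 6 mm high, 8 mm thick, inner faces 49 mm apart, from x = -75 to +70 mm; its near (-x) end is open.
- pad_mid (a point): Centre (half-way up) of the brake pad to be clamped, lying loose in the channel: 84 mm long (along it), 42 mm wide, 12 mm thick in all: a 5 mm backing plate with a 60 x 33 mm lining on it, 12 mm in from either end; 0.08 to 0.17 kg. It starts 25 to 48 mm short of the end stop; when home, its centre is 42 mm from the stop's face, at x = 28 mm in the fixture's frame.
- clamp (a joint): Clamp lever angle (rad) about the fixture's x direction. 0: open, handle leans 0.75 rad from upright to -y (away from the channel), pressing arm up. 0.75: centre. About 1.5: clamped, handle leans 0.75 rad to +y, rubber foot on the pad. A spring drives it away from centre to either end (0.6 N m at the ends, none at centre): about 7 N sideways on the knob starts it; past centre it snaps over.
- clamp_pivot (a point): The clamp lever's pivot, at x = 49, y = -35, z = 58 mm in the fixture's frame, in a steel bracket that reaches up to z = 70 mm. The handle (a rod 10 to 16 mm thick) and the pressing arm swing across the channel in the plane x = 49 mm; the arm's foot meets the pad about 21 mm from the stop.
- knob (a point): Centre of the black ball knob (24 mm diameter) at the end of the clamp's handle, 95 mm from the pivot; it moves with the handle. In the fixture's frame it is at about x = 49, y = -100, z = 127 mm when open and at x = 49, y = +30, z = 127 mm when clamped, rising to z = 153 mm half-way.
- lock_nut: Bystander: steel hexagon nut, 36 x 41 x 16 mm, lying on the fixture's plate right of the channel. Origin: centre of its underside.
- bearing: Bystander: ball bearing, 47 mm diameter, 14 mm high, left of the fixture. Origin: centre of its underside.
- hub_spacer: Bystander: steel sleeve, 38 mm diameter, 30 mm high, left of the fixture near its far end. Origin: centre of its underside.
- spare_pad: Bystander: another brake pad, 42 x 84 x 12 mm, on the bare bench, far left near the bench's edge. Not to be used. Origin: centre of its underside.
- speedo: Bystander: speedometer with a silver cup-shaped case, 90 mm diameter, 67 mm high, far right. Origin: centre of its underside.
- piston_1: Bystander: piston, 60 mm diameter, 54 mm high, on the right. Origin: centre of its underside.
- piston_2: Bystander: piston, 54 mm diameter, 48 mm high, on the right, farther back. Origin: centre of its underside.
- screwdriver_a: Bystander: screwdriver, 215 mm long, 22 mm thick, on the right near the bench's edge. Origin: centre of its underside.
There are look-alikes about, which are no part of the job. What is shaped like the part that bears pad_mid but green or turquoise is not meant.

How it is judged:
On the way, in this order (a step that is already met when the one before it is completed fails the run):
1. the pad is home against the end stop (within 3 mm) while the clamp is still open (x of pad_mid in the frame of fixture above 0.025 m and value of joint clamp below 0.3 rad), for 0.2 s.
2. the clamp has snapped down onto the pad (value of joint clamp above 1.4 rad and contact force between clamp and pad above 2 N), for 0.2 s.
At the end, for the whole second after the job is handed in: The pad lies flat in the channel, at rest, within 3 mm of the end stop; the clamp is past centre in its clamped position (joint above 1.4) and its foot presses on the pad with more than 2 N (all of step 2 and x of pad_mid in the frame of fixture above 0.025 m and z of pad_mid in the frame of fixture below 0.022 m and linear speed of pad below 0.02 m/s); the robot touches nothing.
It fails at once if the pad is lifted more than 8 mm (z of pad_mid in the frame of fixture above 0.026 m).
It fails at once if another thing is displaced by more than 20 mm (distance of any of lock_nut, bearing, hub_spacer, spare_pad, speedo, piston_1, piston_2, screwdriver_a from where it was at the start of the episode above 0.02 m).
It also fails if it takes over 45 s, if anything falls off the work surface, if the arm or the gripper's body presses on something with over 40 N, if the wrist force passes 120 N, or if a joint passes its speed limit or range.

## Working session

There is one attempt and no reset: what is moved stays moved. The work goes in short steps, Python scripts to look and compute and a tool call to move; the robot and the scene stay as the last step left them, time stands still between calls to the robot, and variables do not carry over. Pictures are saved under pics/ and viewed, at most 10 in all, crops included, and the job is handed in when it is done.

Besides the shell and the picture viewer there is one more tool, called after "Request:" in YAML: its name, and indented under it one key for each argument. jog_arm: Moves the arm, as the interface text tells. Its arguments: {"type":"object","properties":{"deltas":{"type":"array"},"newtons":{"type":"number"}},"required":["deltas"]}

```bash
mkdir -p pics
cat > h.py <<'E'
import numpy as np, cv2, sys
from station import bot
from scipy.spatial.transform import Rotation as R
def cam(n):
    c=bot.read_camera(n); a=np.array(c["attitude"],float)
    c["R"]=a if a.shape==(3,3) else R.from_quat(a[[1,2,3,0]]).as_matrix()
    return c
def ray(c,u,v):
    d=c["R"]@np.linalg.inv(c["K"])@[u,v,1]; return np.array(c["eye"]),d/np.linalg.norm(d)
def atz(c,u,v,z):
    e,d=ray(c,u,v); return e+d*(z-e[2])/d[2]
def proj(c,p):
    q=np.array(c["K"])@c["R"].T@(np.array(p)-c["eye"]); return q[:2]/q[2]
def tri(rs):
    A=sum(np.eye(3)-np.outer(d,d) for e,d in rs); b=sum((np.eye(3)-np.outer(d,d))@e for e,d in rs)
    return np.linalg.solve(A,b)
E
python3 - <<'E'
from h import *
import pickle
for n in("top","side"):
    c=cam(n); pickle.dump(c,open(n+".pkl","wb"))
    cv2.imwrite(f"pics/{n}0.png",cv2.resize(c["img"][:,:,::-1],(784,588),interpolation=cv2.INTER_CUBIC)); print(n,c["eye"],c["attitude"],c["K"])
print(bot.get_obs(),bot.tip_reach)
E
```

```text
top [ 0.29988073 -0.1263529   1.25594944] [ 0.0760997  -0.69074665  0.71478843 -0.07845637] [[406.61381477   0.         281.64467171]
 [  0.         406.61381477 212.18665112]
 [  0.           0.           1.        ]]
side [0.30034375 0.76004084 0.54066661] [ 0.07721025 -0.10276469  0.83982904 -0.52741367] [[396.24388547   0.         275.41877086]
 [  0.         396.24388547 208.39968103]
 [  0.           0.           1.        ]]
{'t': 0.1, 'q': array([ 1.20690237,  0.47774256,  0.02235271,  1.5563219 , -0.01148213,
        1.10928684, -0.08305636]), 'joint_vel': array([ 0.00197249,  0.00029002, -0.00013323, -0.0017556 ,  0.00019801,
       -0.00066728,  0.00021672]), 'joint_torque': array([ 4.63177290e-03, -5.97754741e+01,  1.61349747e+00, -2.81952614e+01,
        1.27739357e-02,  4.98656533e-03,  3.24654411e-05]), 'eef_pos': array([ 0.17064564, -0.65257799,  0.25241921]), 'tool_rot': array([-7.96634998e-04,  9.91827975e-01,  1.27579791e-01, -1.72697121e-04]), 'contact_force': array([-0.11378988,  0.45756098, -0.1509929 ]), 'torque': array([0.01479024, 0.01820354, 0.00750928]), 'grasp_force': 0.0, 'gripper_width': 0.9996861840865574} 0.022
```

View pics/top0.png

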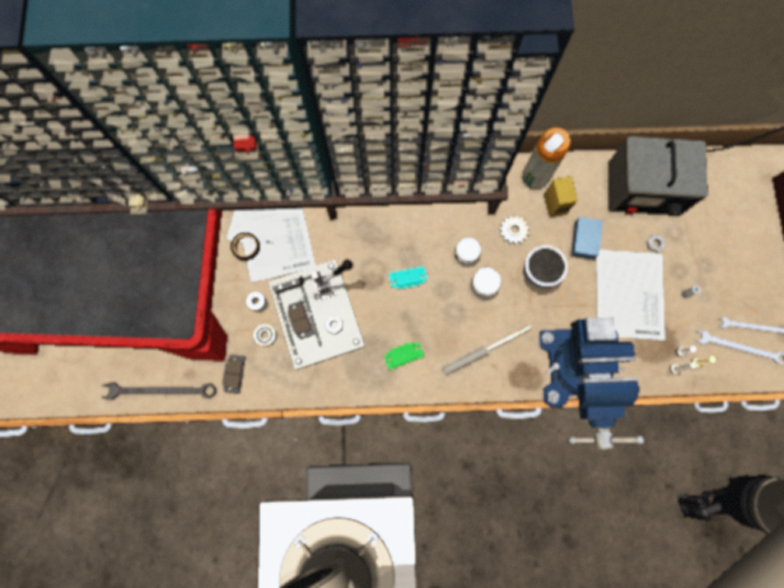

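View pics/side0.png

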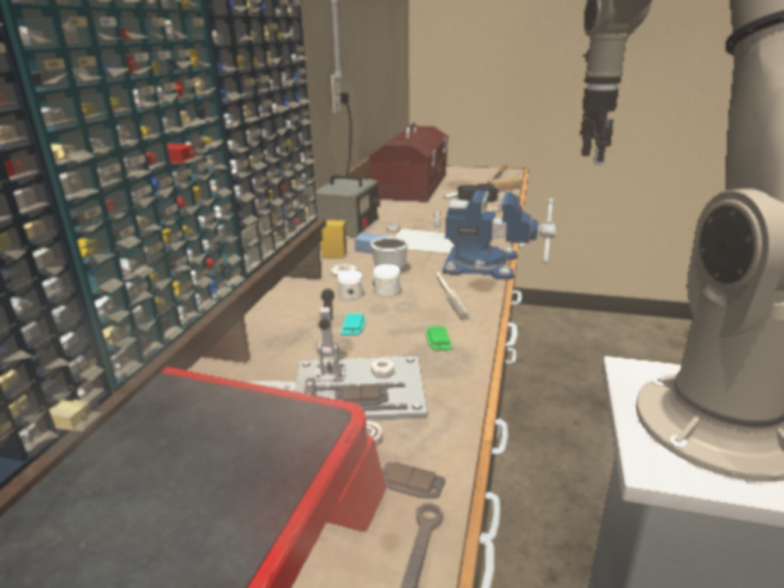

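Candidates in the top view are the dark pad in the channel (302,320), the spare dark pad on the bench (234,373), turquoise (408,278) and green (405,355). I choose the one in the channel between the rails, (302,320), and check it in close crops.

Run:
```python
from h import *
import pickle
t=pickle.load(open("top.pkl","rb"));s=pickle.load(open("side.pkl","rb"))
a=cv2.resize(t["img"][175:270,180:275,::-1],(570,570),interpolation=cv2.INTER_CUBIC)
b=cv2.resize(s["img"][200:300,205:310,::-1],(630,600),interpolation=cv2.INTER_CUBIC)
cv2.imwrite("pics/tc.png",a);cv2.imwrite("pics/sc.png",b)
for u,v in((316,315),(302,320)): print(atz(t,u/1.4,v/1.4,.012))
```

```text
[0.5417787  0.04006815 0.012     ]
[0.53155013 0.07116521 0.012     ]
```

View pics/tc.png

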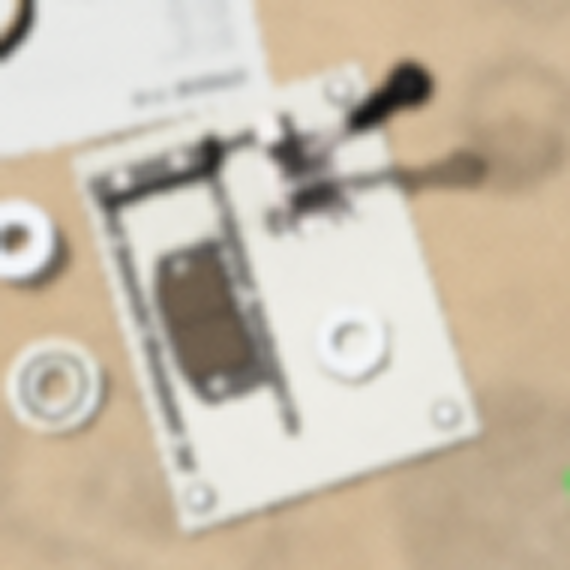

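View pics/sc.png

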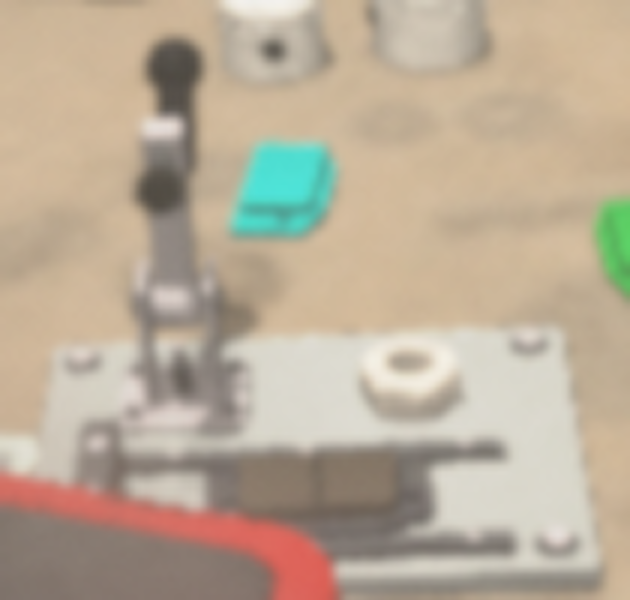

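The crops confirm it: brown-lined dark pad between the rails (tc 210,320), plate corners at tc (75,157), (360,65), (480,432), (187,532), knob at tc (408,83) / sc (173,66). The handle leans to the right, so the clamp is open.

```bash
cat > fit.py <<'E'
from h import *
import pickle
from scipy.optimize import least_squares
t=pickle.load(open("top.pkl","rb"));s=pickle.load(open("side.pkl","rb"))
T=lambda u,v:(180+(u+.5)/6-.5,175+(v+.5)/6-.5); S=lambda u,v:(205+(u+.5)/6-.5,200+(v+.5)/6-.5)
obs=[(t,T(75,157),(105,80,12)),(t,T(360,65),(105,-80,12)),(t,T(480,432),(-105,-80,12)),(t,T(187,532),(-105,80,12)),
 (s,S(562,327),(-105,-80,12)),(s,S(603,572),(-105,80,12)),(s,S(50,347),(105,-80,12)),
 (t,T(408,83),(49,-100,127)),(s,S(173,66),(49,-100,127))]
def W(p,f): 
    c,q=np.cos(p[3]),np.sin(p[3]); f=np.array(f)/1e3
    return np.array([p[0]+c*f[0]-q*f[1],p[1]+q*f[0]+c*f[1],p[2]+f[2]])
E
python3 - <<'E'
from fit import *
r=least_squares(lambda p:np.concatenate([proj(c,W(p,f))-uv for c,uv,f in obs]),[.54,.04,0,.25],loss="soft_l1")
p=r.x;np.save("p.npy",p);print(p,r.fun.reshape(-1,2).round(1).tolist())
print("knob tri",tri([ray(t,*T(408,83)),ray(s,*S(173,66))]),"plate TR corner tri",tri([ray(t,*T(480,432)),ray(s,*S(562,327))]))
def F(w):
    c,q=np.cos(p[3]),np.sin(p[3]);d=np.array(w)-p[:3];return np.array([c*d[0]+q*d[1],-q*d[0]+c*d[1],d[2]])*1e3
for n,uv in dict(padtop=(180,245),padbot=(217,400),mid=(203,323),nut=(352,342)).items(): print(n,F(atz(t,*T(*uv),p[2]+.020)))
for f in((28,40,18),(-75,40,18),(49,-100,127),(70,40,18)): print(f,W(p,f))
E
```

```text
[ 0.54770484  0.04173508 -0.00172582  0.29619768] [[-0.9, -0.3], [-0.1, -0.8], [0.6, 0.1], [-0.4, 0.3], [-0.2, 0.0], [-0.2, -0.6], [0.6, 0.0], [0.3, 0.4], [0.1, 0.8]]
knob tri [ 0.623927   -0.03893472  0.12785771] plate TR corner tri [ 0.47021143 -0.06381285  0.01151849]
padtop [37.73185175 38.20450006 20.        ]
padbot [-46.13778618  43.65027484  20.        ]
mid [-5.49987463 38.82914492 20.        ]
nut [-39.867457   -30.78297385  20.        ]
(28, 40, 18) [0.56281011 0.08816601 0.01627418]
(-75, 40, 18) [0.46429543 0.05810179 0.01627418]
(49, -100, 127) [ 0.62375961 -0.03960785  0.12527418]
(70, 40, 18) [0.60298115 0.1004252  0.01627418]
```

The pad is about 32 mm short of home (x ≈ -5 mm in the fixture frame). I'll shut the gripper and go over the near end of the channel.

Request:
jog_arm:
  deltas:
    - [0.025, 0.035, 0.01, 0, 0, 0.004, 0]
    - [0.025, 0.035, 0.01, 0, 0, 0.004, 0]
    - [0.025, 0.035, 0.01, 0, 0, 0.004, 0]
    - [0.025, 0.035, 0.01, 0, 0, 0.004, 0]
    - [0.025, 0.035, 0.01, 0, 0, 0.004, 0]
    - [0.025, 0.035, 0.01, 0, 0, 0.004, 0]
    - [0.025, 0.035, 0.01, 0, 0, 0.004, 0]
    - [0.025, 0.035, 0.01, 0, 0, 0.004, 0]
    - [0.025, 0.035, 0.01, 0, 0, 0.004, 0]
    - [0.025, 0.035, 0.01, 0, 0, 0.004, 0]

```text
t: 1.1
eef_pos: [0.4213, -0.3014, 0.3535]
tool_rot: [-0.0, 0.989, 0.147, -0.0]
contact_force: [1.1, -0.5, 0.1]
gripper_width: 0.0
grasp_force: 0.0
```

Request:
jog_arm:
  deltas:
    - [0.005, 0.04, 0, 0, 0, 0, 0]
    - [0.005, 0.04, 0, 0, 0, 0, 0]
    - [0.005, 0.04, 0, 0, 0, 0, 0]
    - [0.005, 0.04, 0, 0, 0, 0, 0]
    - [0.005, 0.04, 0, 0, 0, 0, 0]
    - [0.005, 0.04, 0, 0, 0, 0, 0]
    - [0.005, 0.04, -0.03, 0, 0, 0, 0]
    - [0.004, 0.04, -0.04, 0, 0, 0, 0]
    - [0.002, 0.03, -0.04, 0, 0, 0, 0]
    - [0, 0, -0.04, 0, 0, 0, 0]

```text
t: 2.1
eef_pos: [0.4613, 0.0467, 0.2074]
tool_rot: [-0.001, 0.989, 0.151, 0.001]
contact_force: [0.5, -1.7, 0.7]
gripper_width: -0.002
grasp_force: 0.0
```

```bash
cat > where.py <<'E'
from h import *
p=np.load("p.npy")
def F(w):
    c,q=np.cos(p[3]),np.sin(p[3]);d=np.array(w)-p[:3];return np.array([c*d[0]+q*d[1],-q*d[0]+c*d[1],w[2]])*1e3
def show():
    o=bot.get_obs();w=o["tool_rot"];r=R.from_quat(np.array(w)[[1,2,3,0]]).as_matrix()
    print(o["t"],o["eef_pos"].round(4),"tip fix",(F(o["eef_pos"]+r[:,2]*bot.tip_reach)).round(1),"yaw",np.arctan2(r[1,0],r[0,0]).round(3),"z",r[:,2].round(3),o["contact_force"].round(1),o["gripper_width"])
if __name__=="__main__":
    show()
    print(o:=None) if 0 else None
E
python3 - <<'E'
from where import *
show()
c=cam("wrist");import pickle;pickle.dump(c,open("w1.pkl","wb"))
cv2.imwrite("pics/w1.png",c["img"][:,:,::-1])
E
```

```text
2.1 [0.4613 0.0467 0.2074] tip fix [-81.1  30.  185.4] yaw 0.302 z [ 0.002  0.002 -1.   ] [ 0.5 -1.7  0.7] -0.0018551755030109239
```

View pics/w1.png

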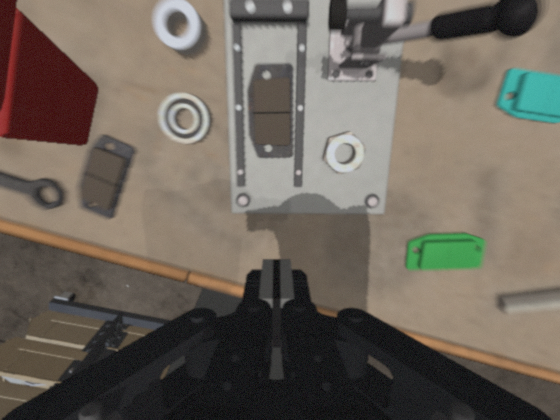

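Wrist view: pad near edge at (270,157), far edge (272,65), rail ends (241,187)/(299,187), plate corners (232,213)/(385,214), stop face at row ~22. Use it to refine the fixture pose.

```bash
python3 - <<'E'
from fit import *
c=pickle.load(open("w1.pkl","rb")); o=np.load("p.npy")
ob=[(c,(232,213),(-105,80,12)),(c,(385,214),(-105,-80,12)),(c,(241,187),(-75,68.5,18)),(c,(299,187),(-75,11.5,18)),(c,(271,21),(70,40,18)),(c,(517,15),(49,-100,127))]
print("old resid",[(proj(c,W(o,f))-uv).round(1).tolist() for _,uv,f in ob])
r=least_squares(lambda p:np.concatenate([proj(k,W([*p[:2],0,p[2]],f))-uv for k,uv,f in ob+obs]),o[[0,1,3]],loss="soft_l1")
p=np.array([*r.x[:2],0,r.x[2]]);np.save("p.npy",p);print(p,r.fun.reshape(-1,2).round(1).tolist())
from where import F
for z,uv in((.0145,(270,157)),(.0145,(273,65)),(.024,(271,147)),(.024,(273,75))): print(F(atz(c,*uv,z)).round(1))
for f in((-75,40,12),(-25,40,12)): print(W(p,f))
E
python3 where.py
```

```text
old resid [[-4.2, -0.2], [-2.3, -0.3], [-3.6, -1.4], [-3.9, -1.0], [-5.2, -1.8], [-2.9, -4.7]]
[0.54725308 0.03898901 0.         0.2956676 ] [[-2.1, 1.4], [0.4, 1.5], [-1.3, 0.2], [-1.3, 0.6], [-2.3, -0.7], [3.4, -2.9], [-0.1, -0.3], [0.7, -0.8], [1.4, 0.1], [0.4, 0.4], [0.2, -1.1], [0.2, -2.0], [1.2, -1.2], [1.3, 0.4], [0.6, -0.3]]
[-45.7  38.8  14.5]
[35.7 36.3 14.5]
[-35.2  37.7  24. ]
[26.5 36.1 24. ]
[0.46385235 0.05539993 0.012     ]
[0.51168274 0.06996886 0.012     ]
2.15 [0.4573 0.0435 0.2012] tip fix [-84.9  30.6 179.2] yaw 0.3 z [-0.009  0.    -1.   ] [-3.1 -1.2 -4.5] 0.0019421103134540122
```

Request:
jog_arm:
  deltas:
    - [0.005, 0.008, -0.02, 0, 0, 0, 0]
    - [0, 0, -0.03, 0, 0, 0, 0]
    - [0, 0, -0.03, 0, 0, 0, 0]
    - [0, 0, -0.03, 0, 0, 0, 0]
    - [0, 0, -0.02, 0, 0, 0, 0]
    - [0, 0, -0.01, 0, 0, 0, 0]
    - [0, 0, 0, 0, 0, 0, 0]
    - [0, 0, 0, 0, 0, 0, 0]

```text
t: 2.95
eef_pos: [0.467, 0.0499, 0.0691]
tool_rot: [0.0, 0.989, 0.147, 0.001]
contact_force: [0.8, 0.7, 0.2]
gripper_width: 0.003
grasp_force: 0.0
```

```bash
python3 where.py
```

```text
2.95 [0.467  0.0499 0.0691] tip fix [-73.6  33.8  47.1] yaw 0.295 z [ 0.001 -0.    -1.   ] [0.8 0.7 0.2] 0.003167064625007727
```

Request:
jog_arm:
  deltas:
    - [-0.001, 0.005, -0.01, 0, 0, 0, 0]
    - [0, 0, -0.01, 0, 0, 0, 0]
    - [0, 0, -0.007, 0, 0, 0, 0]
    - [0, 0, -0.005, 0, 0, 0, 0]
    - [0, 0, 0, 0, 0, 0, 0]
    - [0, 0, 0, 0, 0, 0, 0]

```text
t: 3.55
eef_pos: [0.4653, 0.055, 0.0361]
tool_rot: [0.0, 0.989, 0.147, -0.0]
contact_force: [0.5, 0.1, -0.6]
gripper_width: 0.002
grasp_force: 0.0
```

Run:
```python
from where import *
show()
c=cam("wrist")
cv2.imwrite("pics/w2.png",c["img"][:,:,::-1])
```

```text
3.55 [0.4653 0.055  0.0361] tip fix [-73.8  39.2  14.1] yaw 0.296 z [-0. -0. -1.] [ 0.5  0.1 -0.6] 0.0021591007579142407
```

View pics/w2.png

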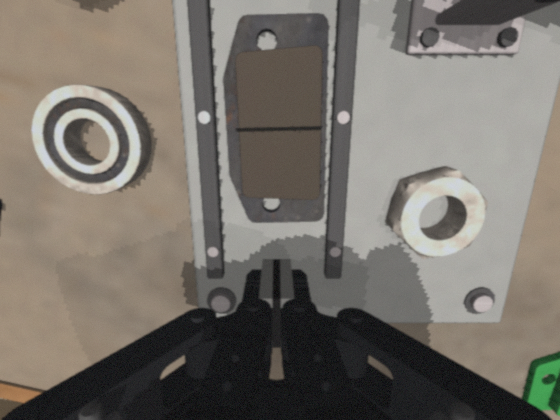

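The wrist picture shows the shut fingertips (276,262) centred between the rails (215/333), with the pad's near edge ahead at (280,221). Now push along the channel.

Request:
jog_arm:
  deltas:
    - [0.0048, 0.0015, 0, 0, 0, 0, 0]
    - [0.0048, 0.0015, 0, 0, 0, 0, 0]
    - [0.0048, 0.0015, 0, 0, 0, 0, 0]
    - [0.0048, 0.0015, 0, 0, 0, 0, 0]
    - [0.0048, 0.0015, 0, 0, 0, 0, 0]
    - [0.0048, 0.0015, 0, 0, 0, 0, 0]
    - [0.0048, 0.0015, 0, 0, 0, 0, 0]
    - [0.0048, 0.0015, 0, 0, 0, 0, 0]

```text
t: 4.4
eef_pos: [0.5039, 0.0671, 0.0362]
tool_rot: [0.0, 0.989, 0.147, -0.0]
contact_force: [-2.4, -0.3, 2.5]
gripper_width: 0.004
grasp_force: 1.9
```

Request:
jog_arm:
  deltas:
    - [0.0029, 0.0009, 0, 0, 0, 0, 0]
    - [0.0029, 0.0009, 0, 0, 0, 0, 0]

```text
t: 4.6
eef_pos: [0.5097, 0.0689, 0.0362]
tool_rot: [0.0, 0.989, 0.147, -0.0]
contact_force: [-2.8, -0.4, 4.4]
gripper_width: -0.002
grasp_force: 2.1
```

```bash
python3 where.py
```

```text
4.6 [0.5097 0.0689 0.0362] tip fix [-27.2  39.5  14.2] yaw 0.296 z [-0. -0. -1.] [-2.8 -0.4  4.4] -0.001572041534802867
```

Request:
jog_arm:
  deltas:
    - [0.0019, 0.0006, 0.0005, 0, 0, 0, 0]
    - [0.001, 0.0003, 0, 0, 0, 0, 0]

```text
t: 4.8
eef_pos: [0.5128, 0.0698, 0.0367]
tool_rot: [-0.0, 0.989, 0.147, 0.0]
contact_force: [-0.2, -0.3, 0.9]
gripper_width: -0.002
grasp_force: 0.4
```

Request:
jog_arm:
  deltas:
    - [0.001, 0.0003, 0, 0, 0, 0, 0]
    - [0.001, 0.0003, 0, 0, 0, 0, 0]

```text
t: 5.0
eef_pos: [0.514, 0.0702, 0.0366]
tool_rot: [0.0, 0.989, 0.147, -0.0]
contact_force: [-3.3, -0.7, 1.1]
gripper_width: -0.001
grasp_force: 1.8
```

Request:
jog_arm:
  deltas:
    - [0.001, 0.0003, 0, 0, 0, 0, 0]
    - [0.001, 0.0003, 0, 0, 0, 0, 0]

```text
t: 5.2
eef_pos: [0.5144, 0.0702, 0.0364]
tool_rot: [0.001, 0.989, 0.147, -0.002]
contact_force: [-8.6, -2.0, 7.9]
gripper_width: 0.002
grasp_force: 5.9
```

Request:
jog_arm:
  deltas:
    - [0.001, 0.0003, 0, 0, 0, 0, 0]
    - [0.001, 0.0003, 0, 0, 0, 0, 0]

```text
t: 5.4
eef_pos: [0.5146, 0.0703, 0.0362]
tool_rot: [0.001, 0.989, 0.147, -0.004]
contact_force: [-12.8, -2.7, 14.2]
gripper_width: 0.001
grasp_force: 9.7
```

Run:
```python
from where import *
show()
c=cam("wrist")
cv2.imwrite("pics/w3.png",c["img"][:,:,::-1])
```

```text
5.4 [0.5146 0.0703 0.0362] tip fix [-22.3  39.5  14.2] yaw 0.296 z [-0.007 -0.003 -1.   ] [-12.8  -2.7  14.2] 0.0013165824860530897
```

View pics/w3.png

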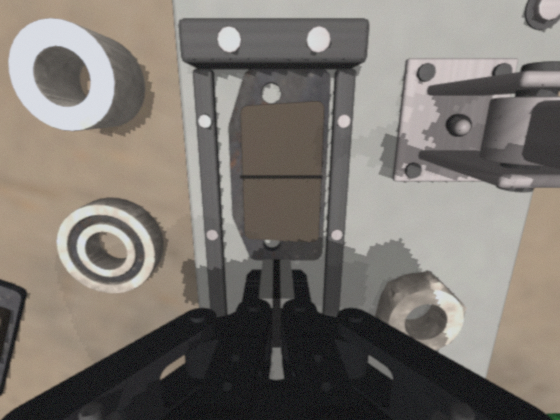

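The pad is home: its far edge meets the stop (row ~66) and the force rose to 13 N with no further motion. Back off, rise, and go round to the outer side of the knob.

Request:
jog_arm:
  deltas:
    - [-0.004, -0.0012, 0, 0, 0, 0, 0]
    - [-0.007, -0.002, 0, 0, 0, 0, 0]
    - [-0.009, -0.003, 0.001, 0, 0, 0, 0]
    - [0, 0, 0.02, 0, 0, 0, 0]
    - [0, 0, 0.035, 0, 0, 0, 0]
    - [0, 0, 0.035, 0, 0, 0, 0]
    - [0, 0, 0.035, 0, 0, 0, 0]
    - [0, 0, 0.035, 0, 0, 0, 0]
    - [0, 0, 0.03, 0, 0, 0, 0]
    - [0, 0, 0, 0, 0, 0, 0]

```text
t: 6.45
eef_pos: [0.5006, 0.0658, 0.2319]
tool_rot: [0.0, 0.989, 0.147, 0.004]
contact_force: [0.1, -0.1, 0.4]
gripper_width: -0.002
grasp_force: 0.0
```

Request:
jog_arm:
  deltas:
    - [0.02, -0.022, 0, 0, 0, 0, 0]
    - [0.02, -0.022, 0, 0, 0, 0, 0]
    - [0.02, -0.022, 0, 0, 0, 0, 0]
    - [0.02, -0.022, 0, 0, 0, 0, 0]
    - [0.02, -0.022, 0, 0, 0, 0, 0]
    - [0.02, -0.022, 0, 0, 0, 0, 0]
    - [0.02, -0.022, 0, 0, 0, 0, 0]
    - [0, 0, 0, 0, 0, 0, 0]
    - [0, 0, 0, 0, 0, 0, 0]

```text
t: 7.35
eef_pos: [0.6377, -0.0889, 0.2264]
tool_rot: [-0.0, 0.989, 0.147, -0.001]
contact_force: [0.2, 0.5, -0.5]
gripper_width: -0.0
grasp_force: 0.0
```

```bash
python3 where.py
```

```text
7.35 [ 0.6377 -0.0889  0.2264] tip fix [  49.2 -148.7  204.4] yaw 0.295 z [-0.002  0.    -1.   ] [ 0.2  0.5 -0.5] -0.00020955384654493026
```

Request:
jog_arm:
  deltas:
    - [0, 0, -0.03, 0, 0, 0, 0]
    - [0, 0, -0.03, 0, 0, 0, 0]
    - [0, 0, -0.02, 0, 0, 0, 0]
    - [0, 0, -0.004, 0, 0, 0, 0]
    - [0, 0, 0, 0, 0, 0, 0]
    - [-0.0029, 0.0096, 0, 0, 0, 0, 0]
    - [-0.0029, 0.0096, 0, 0, 0, 0, 0]
    - [0, 0, 0, 0, 0, 0, 0]

```text
t: 8.15
eef_pos: [0.6327, -0.0664, 0.145]
tool_rot: [-0.001, 0.989, 0.149, 0.001]
contact_force: [-0.4, -0.6, 0.3]
gripper_width: 0.003
grasp_force: 0.0
```

Run:
```python
from where import *
show()
a=cam("top")["img"][170:260,180:275,::-1]; b=cam("wrist")["img"][:,:,::-1]
cv2.imwrite("pics/k1.png",np.hstack([cv2.resize(a,(390,370),interpolation=cv2.INTER_CUBIC),cv2.resize(b,(408,306))[:, :] if 0 else cv2.copyMakeBorder(cv2.resize(b,(408,306)),0,64,0,0,cv2.BORDER_CONSTANT)]))
```

```text
8.15 [ 0.6327 -0.0664  0.145 ] tip fix [  51.1 -125.7  123. ] yaw 0.299 z [ 0.002  0.001 -1.   ] [-0.4 -0.6  0.3] 0.002865764577665248
```

View pics/k1.png

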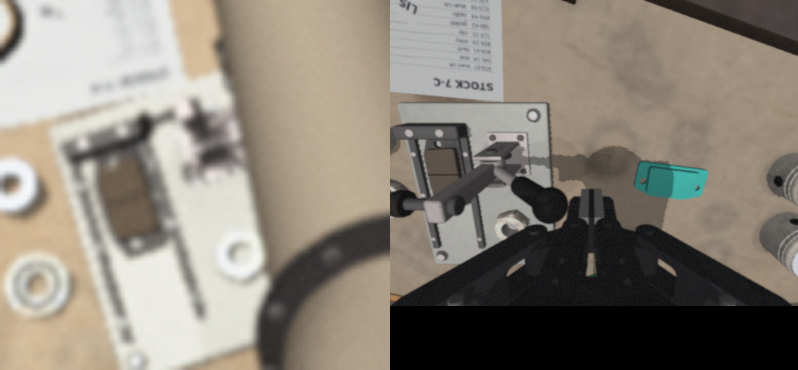

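The top view (left) shows the pad against the stop, and the wrist view shows the fingertips (592,205) just outside the knob (548,205) and level with it. Push it over in +y, rising with it.

Request:
jog_arm:
  deltas:
    - [-0.003, 0.0096, 0.002, 0, 0, 0, 0]
    - [-0.003, 0.0096, 0.004, 0, 0, 0, 0]
    - [-0.003, 0.0096, 0.004, 0, 0, 0, 0]
    - [-0.003, 0.0096, 0.004, 0, 0, 0, 0]

```text
t: 8.65
eef_pos: [0.624, -0.0417, 0.1621]
tool_rot: [0.007, 0.99, 0.143, 0.003]
contact_force: [-1.1, -25.2, 26.4]
gripper_width: -0.001
grasp_force: 15.6
```

Request:
jog_arm:
  deltas:
    - [-0.003, 0.0096, 0.003, 0, 0, 0, 0]
    - [-0.003, 0.0096, 0.002, 0, 0, 0, 0]
    - [-0.0015, 0.0048, 0, 0, 0, 0, 0]

```text
t: 8.95
eef_pos: [0.6173, -0.0183, 0.1719]
tool_rot: [0.008, 0.99, 0.143, 0.004]
contact_force: [-15.0, -27.6, 61.1]
gripper_width: 0.001
grasp_force: 26.5
```

```bash
python3 where.py
```

```text
8.95 [ 0.6173 -0.0183  0.1719] tip fix [ 50.5 -75.6 149.9] yaw 0.286 z [ 0.01  -0.015 -1.   ] [-15.  -27.6  61.1] 0.0005687855833196044
```

The upward force of 61 N is suspicious, so I'll look before going on.

Run:
```python
from where import *
a=cam("side")["img"][150:300,190:340,::-1]; b=cam("wrist")["img"][:,:,::-1]
cv2.imwrite("pics/k2.png",np.hstack([cv2.resize(a,(390,390),interpolation=cv2.INTER_CUBIC),cv2.copyMakeBorder(cv2.resize(b,(408,306)),0,84,0,0,cv2.BORDER_CONSTANT)]))
```

```text
(no output)
```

View pics/k2.png

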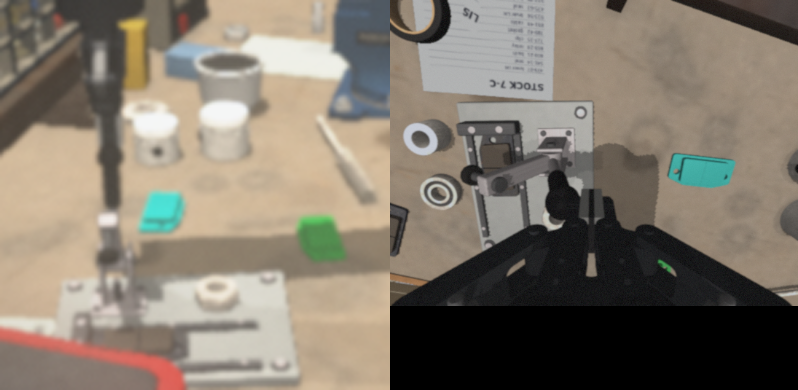

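```bash
cat > ang.py <<'E'
from fit import *
from where import show
p=np.load("p.npy")
def knob(a): return (49,-35-95*np.sin(.75-a),58+95*np.cos(.75-a))
E
python3 - <<'E'
from ang import *
show(); c=cam("wrist")
for a in np.arange(0,1,.1): print(round(a,1),np.round(knob(a)),proj(c,W(p,knob(a))).round(0))
o=bot.get_obs(); print("tip px",proj(c,o["eef_pos"]+[0,0,-.022]))
E
```

```text
9.05 [ 0.617  -0.0172  0.1723] tip fix [ 50.5 -74.5 150.3] yaw 0.287 z [ 0.01  -0.014 -1.   ] [-15.3 -24.8  56.8] 0.0009567746975609031
0.0 [  49. -100.  128.] [320. 256.]
0.1 [ 49. -92. 134.] [309. 261.]
0.2 [ 49. -85. 139.] [295. 265.]
0.3 [ 49. -76. 144.] [280. 270.]
0.4 [ 49. -68. 147.] [262. 273.]
0.5 [ 49. -59. 150.] [244. 276.]
0.6 [ 49. -49. 152.] [225. 279.]
0.7 [ 49. -40. 153.] [205. 280.]
0.8 [ 49. -30. 153.] [185. 280.]
0.9 [ 49. -21. 152.] [166. 279.]
tip px [275.79366879 273.54105331]
```

The knob is at about 0.54 rad (y ≈ -55), beside the fingertips. High friction is dragging the tip upward, about 10 mm above its command. I'll raise the command to relieve that and continue.

Request:
jog_arm:
  deltas:
    - [0, 0, 0.005, 0, 0, 0, 0]
    - [0, 0, 0.003, 0, 0, 0, 0]

```text
t: 9.3
eef_pos: [0.6147, -0.0113, 0.1751]
tool_rot: [0.003, 0.989, 0.145, 0.002]
contact_force: [-3.9, -5.6, 12.1]
gripper_width: -0.004
grasp_force: 5.8
```

```bash
python3 where.py
```

```text
9.3 [ 0.6147 -0.0113  0.1751] tip fix [ 50.  -67.9 153.1] yaw 0.291 z [ 0.005 -0.005 -1.   ] [-3.9 -5.6 12.1] -0.0041804593534552495
```

Relieved, and it is advancing. Continue towards +y.

Request:
jog_arm:
  deltas:
    - [-0.0015, 0.0048, 0.002, 0, 0, 0, 0]
    - [-0.0015, 0.0048, 0.001, 0, 0, 0, 0]
    - [-0.0015, 0.0048, 0, 0, 0, 0, 0]

```text
t: 9.6
eef_pos: [0.6098, 0.007, 0.1765]
tool_rot: [0.001, 0.989, 0.147, 0.002]
contact_force: [0.6, 0.0, -0.1]
gripper_width: -0.0
grasp_force: 0.0
```

Run:
```python
from ang import *
show(); c=cam("wrist")
cv2.imwrite("pics/k3.png",c["img"][:,:,::-1])
for a in (.5,.6,.7,.8,1.5): print(a,proj(c,W(p,knob(a))).round(0))
```

```text
9.6 [0.6098 0.007  0.1765] tip fix [ 50.6 -48.9 154.5] yaw 0.294 z [ 0.004 -0.001 -1.   ] [ 0.6  0.  -0.1] -0.00036730267094958134
0.5 [295. 272.]
0.6 [277. 274.]
0.7 [258. 275.]
0.8 [239. 275.]
1.5 [139. 254.]
```

View pics/k3.png

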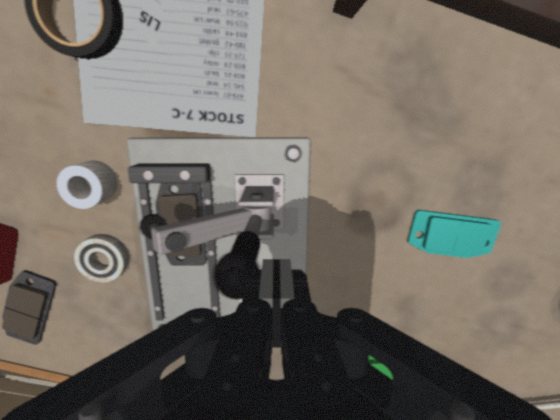

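The knob is at (237,272), about 0.8 rad: past centre, with no force on the tool. I'll wait a moment, then check numerically.

Request:
jog_arm:
  deltas:
    - [0, 0, 0, 0, 0, 0, 0]
    - [0, 0, 0, 0, 0, 0, 0]
    - [0, 0, 0, 0, 0, 0, 0]
    - [0, 0, 0, 0, 0, 0, 0]

```text
t: 10.05
eef_pos: [0.6085, 0.0071, 0.1734]
tool_rot: [-0.0, 0.989, 0.147, -0.0]
contact_force: [0.4, -0.4, 0.7]
gripper_width: 0.004
grasp_force: 0.0
```

Run:
```python
from ang import *
show(); c=cam("wrist"); g=c["img"].max(2).astype(int)
for a in (.7,.8,.9,1.0,1.1,1.2,1.3,1.4,1.5):
    u,v=proj(c,W(p,knob(a))).round().astype(int); print(a,(u,v),"mean",g[v-6:v+7,u-6:u+7].mean().round(0))
```

```text
10.05 [0.6085 0.0071 0.1734] tip fix [ 49.2 -48.4 151.4] yaw 0.295 z [-0.001 -0.    -1.   ] [ 0.4 -0.4  0.7] 0.0037214396694264735
0.7 (np.int64(259), np.int64(275)) mean 48.0
0.8 (np.int64(239), np.int64(275)) mean 152.0
0.9 (np.int64(220), np.int64(274)) mean 126.0
1.0 (np.int64(202), np.int64(273)) mean 158.0
1.1 (np.int64(186), np.int64(270)) mean 150.0
1.2 (np.int64(170), np.int64(267)) mean 144.0
1.3 (np.int64(157), np.int64(263)) mean 74.0
1.4 (np.int64(147), np.int64(258)) mean 27.0
1.5 (np.int64(138), np.int64(253)) mean 34.0
```

The knob has snapped to about 1.4–1.5. Retreat clear and check once more with a blob fit.

Request:
jog_arm:
  deltas:
    - [0.002, -0.007, 0.01, 0, 0, 0, 0]
    - [0.006, -0.019, 0.02, 0, 0, 0, 0]
    - [0.006, -0.019, 0.03, 0, 0, 0, 0]
    - [0, 0, 0, 0, 0, 0, 0]
    - [0, 0, 0, 0, 0, 0, 0]
    - [0, 0, 0, 0, 0, 0, 0]

```text
t: 10.7
eef_pos: [0.622, -0.0373, 0.2332]
tool_rot: [-0.0, 0.989, 0.148, -0.001]
contact_force: [0.3, 0.6, -0.7]
gripper_width: 0.001
grasp_force: 0.0
```

Run:
```python
from ang import *
show(); c=cam("wrist"); g=cv2.medianBlur(c["img"].max(2),5)
pred={a:proj(c,W(p,knob(a))).round(1) for a in(1.3,1.4,1.5)}; print(pred)
u,v=pred[1.5].astype(int); s=g[v-35:v+36,max(u-35,0):u+36]; d=cv2.distanceTransform((s<55).astype(np.uint8),cv2.DIST_L2,5)
_,m,_,l=cv2.minMaxLoc(d); print("knob blob",l[0]+max(u-35,0),l[1]+v-35,"r",m)
# pad near edge: brightness profile along channel line
for x in range(-26,0,2):
    q=[proj(c,W(p,(x,y,17))).astype(int) for y in(32,38,44)]; print(x,[int(c["img"][b,a].mean()) for a,b in q],end=" ")
```

```text
10.7 [ 0.622  -0.0373  0.2332] tip fix [ 49.2 -94.7 211.2] yaw 0.296 z [-0.001  0.    -1.   ] [ 0.3  0.6 -0.7] 0.0014134729645732603
{1.3: array([121.5, 224.4]), 1.4: array([114. , 221.9]), 1.5: array([108.2, 219.2])}
knob blob 106 219 r 15.378297805786133
-26 [153, 149, 148] -24 [152, 150, 152] -22 [154, 150, 151] -20 [153, 151, 151] -18 [156, 153, 152] -16 [155, 153, 154] -14 [102, 102, 100] -12 [78, 73, 73] -10 [76, 70, 78] -8 [72, 82, 52] -6 [71, 129, 64] -4 [71, 112, 52] -2 [70, 73, 70]
```

The clamp is at about 1.5 rad. The pad's near edge is at x ≈ -14, which puts its centre at 28 mm (home). The robot is clear of everything.

```bash
python3 -c "
from station import bot
print(bot.hand_in())"
```

```text
the job is handed in; nothing more can be done
None
```

The job is handed in: at the last camera check the pad was home against the end stop and the clamp snapped down at about 1.5 rad with the robot clear. I couldn't measure the foot's force on the pad, and no verdict came back.

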